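Hold a flask in the spring cradle at gauge height

ROBOT

A 6-joint arm with a two-finger parallel gripper is mounted at the origin on a cart in front of the work surface, level with it; the furniture and walls round the work are solid. World frame = base frame: x ahead of the robot, y to its left, z up, the work surface at z = 0. Lengths are in m, angles in rad, forces in N, time in s.
With the tool pointing down it reaches from about 0.275 to 0.775 m from the base axis. Payload 14.6 kg.
Tool frame: the origin (TCP) lies at the very end of the fingers, on their centre line; the grasp point (between the pads) lies 19 mm behind it; x points along the fingers, y is the direction in which the jaws open and shut, and the axes are right-handed (so a half turn about x gives the same grasp; the last joint's range is limited). The gripper opens to 85 mm and grips with 20 to 120 N. Pads are 22 mm wide; open, the fingers measure 114 mm over their backs; the gripper's body (76 mm by 85 mm) begins 54 mm behind the grasp point. The pads swing forward as they close: fully open they stand 13 mm farther back than shut.
Start: joints at [-1.32, 0.263, -0.048, 1.259, 0, 1.415], TCP at [0.207, -0.482, 0.231] pointing down, gripper open.
Joint ranges: [-2.65, 2.65], [-0.89, 1.7], [-1.18, 1.37], [-2.13, 2.11], [-1.35, 1.29], [-3.14, 3.14]. Speed limits (rad/s): [1.89, 1.89, 2.57, 2.79, 3.14, 3.14].

INTERFACE

Orientations are given as a 3x3 rotation matrix whose columns are the frame's x, y, z axes.
In Python, from plant import robot gives the robot as it stands.
- The arm moves only by the shell command python3 -m creep 'ROWS' [OPENING] [FORCE]. ROWS is JSON, a list that holds one entry, the list of rows, each a list of 6 numbers: the shift along the tool's x, y, z scaled (see below), then the turn, a rotation vector about the tool's x, y, z scaled (see below). A call has 1 to 20 rows; each row is the pose to reach, as a shift and turn from the pose commanded when the call began, along the tool's axes at that moment; what a row does not reach only later rows make up. The controller multiplies each number of a shift by 500 mm and each number of a turn by 90 degrees. A row lasts 1/8 s, in which the tool goes at most 62.5 mm and 10.7 degrees, less where a joint would pass 70% of its speed; a pose out of reach is approached as far as the arm can. A call with a number of a shift or a turn outside -1 to 1 is refused whole. A call with a gripper value outside its range is refused whole. OPENING is the opening, from 0 (shut) to 1 (fully open), set as the call begins (- or left out, the last holds). The fingers move at their own pace and stop on an object; FORCE is the grip in N (left out, the last holds). Time passes only in rows, so rows that repeat a pose let the fingers close. It gives the time, the measured TCP pose, the force and the opening at its end, in the units of the state.
- robot.observe(): the state, without advancing time (a new reading comes with each control period).
- robot.camera(name): name is "scene" or "top" or "wrist"; returns the picture (384x512x3 uint8, blue, green, red); there is no depth.
- robot.calibration(name): a dict with "mtx" (3x3 intrinsics, pixels), "R" (3x3) and "t" (3): a world point X has camera coordinates R X + t; the wrist camera has in their place "tool_from_camera" (4x4, takes a point from camera to tool coordinates, whose origin is the TCP and whose axes are the tool frame's). Camera axes: x right, y down, z forward; pixel columns grow to the right and rows downward; lengths in m; the calibration is good to about 2 mm. A picture is of the moment at which its call begins: read the wrist's pose just before it. calibration takes no time and is no camera call.
- robot.hand_in(): hands the job in, once; it reports no verdict.
The state is a dict: "time_s": time; "joints": joint angles; "joint_velocities": joint speeds; "joint_efforts": joint torques, N m; "ee_pos": TCP position; "eef_rot": TCP orientation; "wrist_force": force on the tool from outside, world axes, zero at the start; "moment": the same for the moment, N m; "opening": finger opening in m.
Only numpy, scipy, OpenCV 4.12 (cv2) and the standard library are available. Lean on these libraries where they do the work, as an engineer would, in place of code of your own. Each camera call takes 0.05 s, during which the arm holds its last target.

TASK

Set up the spring cradle for a height check: take the longer of the two gauge pins out of the wooden block, stand it fully home in the socket of the cradle and let go of it. Then set the round flask upright in the sprung ring and press it down until the top of the ring is level with the top of the gauge pin; finish while still holding the flask pressed there, pushing neither deeper nor letting it rise. Leave the short pin, the dark pot and the loose aluminium ring where they are.

Things in the scene. Friction and masses are not known exactly. Their poses are not given: they have to be found in the camera images.
- long_pin_head (a point): Longer gauge pin, plain steel, loose, stands upright in one of the two holes of the wooden block (either one). 73 mm long: shaft 10 mm diameter with a chamfered foot, head 16 mm diameter and 24 mm high at the top, 50 g. The point is the centre of the head, 12 mm below the pin's top and 61 mm above its foot; z is the pin's axis, up.
- long_pin_foot (a point): Centre of the underside of the longer pin, 61 mm below point long_pin_head; z along the pin.
- short_pin_head (a point): Shorter gauge pin, same diameters and head, 58 mm long, in the other hole of the block: its top stands 15 mm lower. Stays there. The point is the centre of its head, 12 mm below its top.
- pin_block: Fixed wooden block 50 x 130 x 36 mm (x, y, z), origin at the centre of its underside. Two holes 12 mm wide and 26 mm deep at 40 mm either side of the centre along its y axis, each with a pin; the long pin's top is 83 mm above the bench there. Gripping a pin across the block (fingers closing along the block's x) keeps clear of the other pin.
- cradle: Spring cradle, fixed to the bench: grey base plate 92 x 176 x 10 mm (x, y, z), origin at the centre of its underside. The sprung ring stands over a 72 mm guide sleeve (top at 50 mm) at y = -35 mm; the steel pin socket, a 36 mm square block, top at 36 mm, is at y = +42 mm.
- socket_mouth (a point): Centre of the socket's opening, 36 mm above the bench. Round vertical hole, 12 mm wide with a 2 mm chamfer, 26 mm deep. Axes as the cradle's: +y points away from the ring, whose axis is 77 mm off along -y.
- socket_floor (a point): Bottom of the socket hole on its axis, 10 mm above the bench; the foot of a pin that is fully home stands here and the top of the long pin is then 83 mm above the bench.
- ring_top (a point): Centre of the top face of the sprung steel ring: 66 mm outside, 44 mm inside diameter, 10 mm thick, open below, with a small pointer to +y (reaching 55 mm from the axis). 95 mm above the bench at rest, moves straight down with the ring.
- cradle_ring (a joint): How far the ring is pressed down, m: 0 at rest, 0.022 at its lower stop. Spring: about 3 N net to start, plus 0.4 N per mm; it springs back when let go. At 0.012 its top is level with the top of the long pin standing home in the socket.
- flask_neck (a point): Round aluminium flask, loose, upright on the bench, about 180 g: 56 mm ball-shaped body on a 30 mm round foot, straight neck 24 mm diameter, dark cap 27 mm; 102 mm high in all. The point is on the axis at the middle of the neck, 78 mm above the foot and 49 mm above the ball's centre; the straight neck runs from 57 to 95 mm above the foot. z is the flask's axis, up.
- flask_bulb (a point): Centre of the flask's ball, 29 mm above its foot. Seated in the ring it lies on the ring's axis about 17 mm above ring_top.
- pot: Dark turned pot, 60 mm diameter, 85 mm high, short stubby neck, loose; a bystander that can stand on either of two spots beside or beyond the flask. Origin under its centre.
- ally_ring: Loose aluminium ring 68 mm across, 17 mm high, lying behind the cradle; a bystander. Origin under its centre.
- flask: The flask as a whole, origin at the centre of its foot.
- long_pin: The longer gauge pin as a whole, origin at the centre of its foot.
There are look-alikes about, which are no part of the job. What is shaped like the flask but green or turquoise is not meant.

How it is judged:
By the outcome, as a careful person would: the job done as asked, in the order asked, and still so for the second after the job is handed in, while the arm keeps its last pose, push and grip.
It also fails if it takes over 48 s, if anything falls off the work surface, if the arm or the gripper's body presses on something with over 40 N, if the wrist force passes 120 N, or if a joint passes its speed limit or range.

## Working session

There is one attempt and no reset: what is moved stays moved. The work goes in short steps, Python scripts to look and compute and a shell command to move; the robot and the scene stay as the last step left them, time stands still between calls to the robot, and variables do not carry over. Pictures are saved under pics/ and viewed, and the job is handed in when it is done.

```bash
ls; mkdir -p pics
python3 - <<'E'
from plant import robot
import cv2,json
s=robot.observe(); print(s)
for n in ("scene","top","wrist"):
    cv2.imwrite(f"pics/{n}0.png",robot.camera(n)); print(n,robot.calibration(n))
E
```

```text
pics
{'time_s': 0.0, 'joints': array([-1.32032477e+00,  2.63537083e-01, -4.89313354e-02,  1.25938653e+00,
       -1.74752575e-05,  1.41549405e+00]), 'joint_velocities': array([-1.41888116e-03, -3.69182122e-05,  6.21838175e-04, -2.52746066e-03,
        1.25177984e-03, -3.47431790e-04]), 'joint_efforts': array([-4.27002306e-03, -6.37614655e+01,  3.84562862e+01,  1.37183414e-02,
       -1.66634745e-04, -5.13236174e-06]), 'ee_pos': array([ 0.20715579, -0.48211175,  0.23081981]), 'eef_rot': array([[-2.79321483e-04,  3.94729733e-01, -9.18797236e-01],
       [ 1.02125931e-03, -9.18796680e-01, -3.94729804e-01],
       [-9.99999440e-01, -1.04858675e-03, -1.46481764e-04]]), 'wrist_force': array([-0.74747084,  0.46023676,  0.11258776]), 'moment': array([ 0.02542464, -0.00029602, -0.00071904]), 'opening': 0.08544191415596535}
scene {'mtx': array([[424.07002944,   0.        , 258.61313432],
       [  0.        , 424.07002944, 188.44395211],
       [  0.        ,   0.        ,   1.        ]]), 'R': array([[-0.86844166, -0.49578868,  0.00163057],
       [-0.24388543,  0.42433065, -0.87204552],
    
[... 294 characters left out ...]
98736 ,  0.00614795],
       [-0.99332208,  0.01386186, -0.11453858],
       [ 0.11443889, -0.00778629, -0.99339978]]), 't': array([0.0665875 , 0.5365012 , 1.36793614])}
wrist {'mtx': array([[269.63270035,   0.        , 255.60067969],
       [  0.        , 269.63270035, 189.78116128],
       [  0.        ,   0.        ,   1.        ]]), 'tool_from_camera': array([[ 9.86131720e-04, -2.86934483e-01,  9.57949701e-01,
        -1.42603616e-01],
       [ 9.99999496e-01,  1.00207330e-04, -9.99403499e-04,
        -6.94115801e-05],
       [ 1.90769744e-04,  9.57950203e-01,  2.86934437e-01,
        -7.28619260e-02],
       [ 0.00000000e+00,  0.00000000e+00,  0.00000000e+00,
         1.00000000e+00]])}
```

View pics/scene0.png

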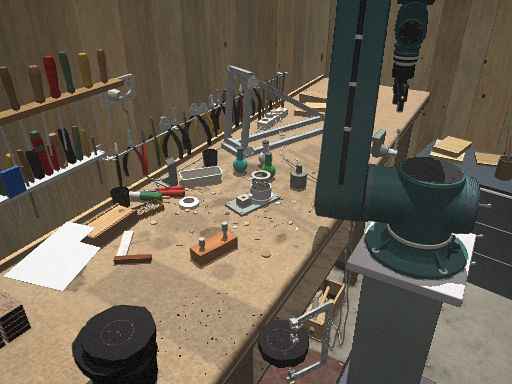

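View pics/top0.png

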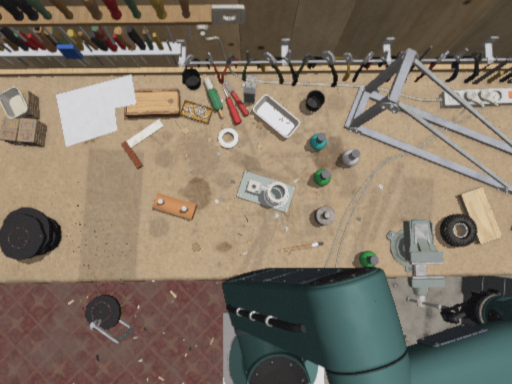

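View pics/wrist0.png

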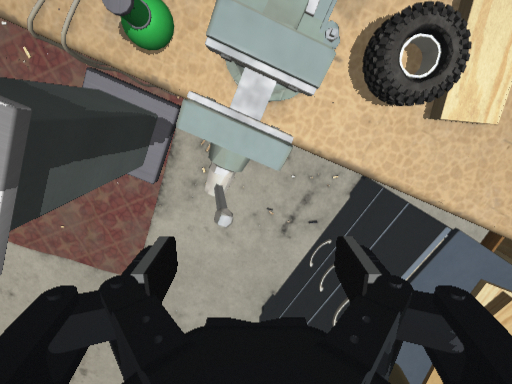

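Run:
```python
import cv2,numpy as np
t=cv2.imread("pics/top0.png"); s=cv2.imread("pics/scene0.png")
cv2.imwrite("pics/topc.png",cv2.resize(t[120:240,140:380],None,fx=3.3,fy=3.3,interpolation=cv2.INTER_CUBIC))
cv2.imwrite("pics/scenec.png",cv2.resize(s[140:270,170:320],None,fx=4.5,fy=4.5,interpolation=cv2.INTER_CUBIC))
```

```text
(no output)
```

View pics/topc.png

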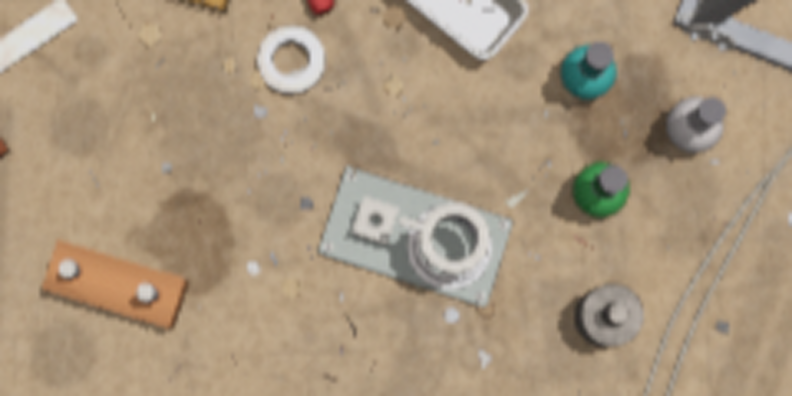

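View pics/scenec.png

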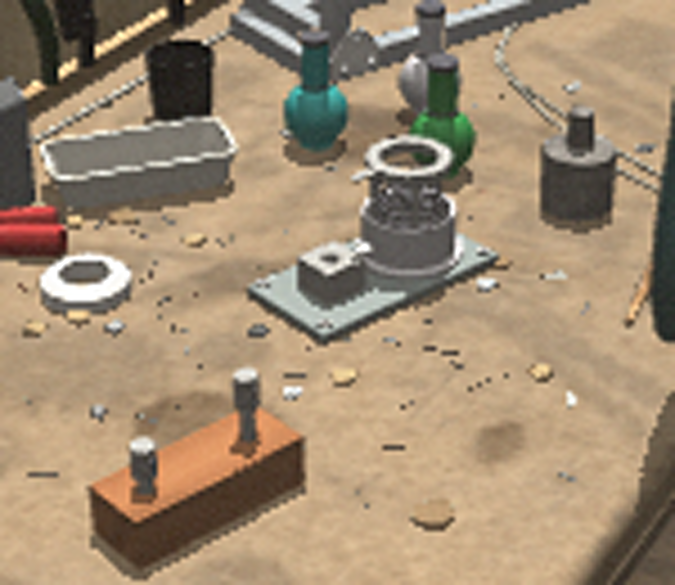

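```bash
cat > h.py <<'E'
import numpy as np,cv2
from plant import robot
def cast(cal,px,z,pose=None):
    K=cal["mtx"]; d=np.linalg.inv(K)@np.array([px[0],px[1],1.])
    if "R" in cal: R=cal["R"];o=-R.T@cal["t"];d=R.T@d
    else:
        p,Rt=pose;T=cal["tool_from_camera"];d=Rt@T[:3,:3]@d;o=p+Rt@T[:3,3]
    return o+d*(z-o[2])/d[2]
def proj(cal,X,pose=None):
    if "R" in cal: c=cal["R"]@X+cal["t"]
    else:
        p,Rt=pose;T=np.linalg.inv(cal["tool_from_camera"]);c=T[:3,:3]@(Rt.T@(np.array(X)-p))+T[:3,3]
    q=cal["mtx"]@c;return q[:2]/q[2]
def ray(cal,px):
    R=cal["R"];d=R.T@np.linalg.inv(cal["mtx"])@np.array([px[0],px[1],1.]);return -R.T@cal["t"],d/np.linalg.norm(d)
def tri(rs):
    A=0;b=0
    for o,d in rs:
        M=np.eye(3)-np.outer(d,d);A=A+M;b=b+M@o
    X=np.linalg.solve(A,b);return X,[np.linalg.norm((np.eye(3)-np.outer(d,d))@(X-o)) for o,d in rs]
E
python3 - <<'E'
from h import *
t=cv2.imread("pics/top0.png");s=cv2.imread("pics/scene0.png")
ct=robot.calibration("top");cs=robot.calibration("scene")
hsv=cv2.cvtColor(t,cv2.COLOR_BGR2HSV)
def cc(img,m,box,minA=6):
    x0,y0,x1,y1=box;n,l,st,c=cv2.connectedComponentsWithStats(m[y0:y1,x0:x1].astype(np.uint8),connectivity=8)
    return [(c[i]+[x0,y0],st[i]) for i in range(1,n) if st[i][4]>=minA]
gray=(hsv[...,1]<60)
print("pins",cc(t,gray&(hsv[...,2]>100),(150,190,200,222)))
o=(hsv[...,0]<15)&(hsv[...,1]>110)&(hsv[...,2]>90)
n,l,st,c=cv2.connectedComponentsWithStats(o[185:225,145:205].astype(np.uint8));i=1+np.argmax(st[1:,4]);m=(l==i).astype(np.uint8)
P=cv2.findNonZero(m)+np.array([[145,185]]);r=cv2.minAreaRect(P);print("block",r)
bx=cv2.boxPoints(r);print([cast(ct,p,.036)[:2].round(4) for p in bx])
up=lambda u,v,k,x,y:((u+.5)/k-.5+x,(v+.5)/k-.5+y)
for nm,tp,sp,z in [("long",(146,293),(245,373),.083),("short",(67,268),(142,443),.068),("sock",(376,219),(330,259),.036),("ring",(453,240),(408,156),.095),("flaskcap",(711,110),(432,6),.102),("pot",(616,314),(581,111),.085)]:
    a=up(*tp,3.3,140,120);b=up(*sp,4.5,170,140)
    X,e=tri([ray(ct,a),ray(cs,b)])
    print(nm,np.round(a,1),np.round(b,1),"top",cast(ct,a,z).round(4),"scene",cast(cs,b,z).round(4),"tri",X.round(4),np.round(e,4))
for nm,tp in [("plateTL",(349,168)),("TR",(512,222)),("BR",(487,306)),("BL",(320,253))]:
    print(nm,cast(ct,up(*tp,3.3,140,120),.01).round(4))
for nm,tp in [("bulb",(693,126))]:
    print(nm,cast(ct,up(*tp,3.3,140,120),.029).round(4))
E
```

```text
pins [(array([160.4 , 201.04]), array([ 8,  9,  6,  5, 25], dtype=int32)), (array([184.14814815, 208.22222222]), array([32, 16,  6,  6, 27], dtype=int32))]
block ((174.5275421142578, 205.9082489013672), (41.761226654052734, 16.187265396118164), 16.699243545532227)
[array([0.4847, 0.3798]), array([0.5343, 0.3656]), array([0.4939, 0.2376]), array([0.4447, 0.2524])]
long [183.9 208.4] [224.1 222.5] top [0.4773 0.2718 0.083 ] scene [0.4785 0.2705 0.083 ] tri [0.4774 0.2717 0.084 ] [0.0002 0.0002]
short [160.  200.9] [201.2 238.1] top [0.5032 0.3488 0.068 ] scene [0.5033 0.3463 0.068 ] tri [0.5025 0.3481 0.0695] [0.0006 0.0006]
sock [253.6 186. ] [242.9 197.2] top [0.5498 0.0555 0.036 ] scene [0.5485 0.0565 0.036 ] tri [0.5496 0.0554 0.0351] [0.0003 0.0003]
ring [276.9 192.4] [260.3 174.3] top [ 0.5218 -0.0152  0.095 ] scene [ 0.5241 -0.0169  0.095 ] tri [ 0.5222 -0.0148  0.0964] [0.0007 0.0007]
flaskcap [355.1 153. ] [265.6 140.9] top [ 0.64  -0.259  0.102] scene [ 0.6389 -0.2618  0.102 ] tri [ 0.6388 -0.2592  0.1031] [0.0012 0.0012]
pot [326.3 214.8] [298.7 164.3] top [ 0.4513 -0.1664  0.085 ] scene [ 0.4527 -0.1698  0.085 ] tri [ 0.4512 -0.1661  0.0869] [0. 0.]
plateTL [0.6046 0.0814 0.01  ]
TR [ 0.5482 -0.0796  0.01  ]
BR [ 0.4652 -0.0528  0.01  ]
BL [0.5199 0.1111 0.01  ]
bulb [ 0.6388 -0.2587  0.029 ]
```

```bash
cat >> h.py <<'E'
from scipy.spatial.transform import Rotation as Ro
def Rt(yx,yy):
    y=np.array([yx,yy,0.]);y/=np.linalg.norm(y);x=np.array([0,0,-1.]);return np.stack([x,y,np.cross(x,y)],1)
def delta(p0,R0,p,R):
    return np.round(R0.T@(np.array(p)-p0)/.5,4),np.round(Ro.from_matrix(R0.T@R).as_rotvec()/(np.pi/2),4)
E
python3 - <<'E'
from h import *
s=robot.observe();p,R=s["ee_pos"],s["eef_rot"]
Rb=Rt(.948,-.317)
print(delta(p,R,[.36,-.05,.26],Rb),delta(p,R,[.4774,.2717,.16],Rb))
ct=robot.calibration("top")
for px in [(410,235),(395,240),(368,259),(325.3,174.6),(320,137)]:print(px,cast(ct,px,.1).round(3))
E
```

```text
(array([-0.0575, -0.6736, -0.622 ]), array([-5.362e-01, -3.000e-04,  4.000e-04])) (array([ 0.1429, -1.1719, -1.0917]), array([-5.362e-01, -3.000e-04,  4.000e-04]))
(410, 235) [ 0.386 -0.416  0.1  ]
(395, 240) [ 0.371 -0.369  0.1  ]
(368, 259) [ 0.316 -0.285  0.1  ]
(325.3, 174.6) [ 0.574 -0.165  0.1  ]
(320, 137) [ 0.692 -0.152  0.1  ]
```

```bash
python3 -m creep '[[[-0.08,0,0,0,0,0],[-0.08,-0.3,-0.28,-0.25,0,0],[-0.06,-0.674,-0.622,-0.536,0,0],[-0.06,-0.674,-0.622,-0.536,0,0],[-0.06,-0.674,-0.622,-0.536,0,0],[-0.06,-0.674,-0.622,-0.536,0,0],[-0.06,-0.674,-0.622,-0.536,0,0],[-0.06,-0.674,-0.622,-0.536,0,0]]]' 0.5 40
python3 - <<'E'
from h import *
s=robot.observe();p,R=s["ee_pos"],s["eef_rot"]
Rb=Rt(.948,-.317)
print(p,s["joints"],s["opening"],delta(p,R,[.4774,.2717,.15],Rb))
E
```

```text
time_s: 1.15
ee_pos: [0.3518, -0.0727, 0.262]
eef_rot: [[0.001, 0.948, -0.318], [-0.0, -0.318, -0.948], [-1.0, 0.001, 0.0]]
wrist_force: [1.0, -1.4, -0.0]
opening: 0.0426
[ 0.35178456 -0.07274903  0.26202191] [-4.31960349e-01 -3.36802541e-02 -3.15048394e-01  1.28879228e+00
  2.96703756e-05  1.46211212e+00] 0.04263447396383501 (array([ 0.224 ,  0.0192, -0.733 ]), array([-0.0004,  0.    , -0.0004]))
```

```bash
python3 -m creep '[[[0.1,0.019,-0.684,0,0,0],[0.1,0.019,-0.684,0,0,0],[0.1,0.019,-0.684,0,0,0],[0.1,0.019,-0.684,0,0,0],[0.2,0.019,-0.684,0,0,0],[0.22,0.019,-0.684,0,0,0],[0.22,0.019,-0.684,0,0,0],[0.22,0.019,-0.684,0,0,0]]]'
python3 - <<'E'
from h import *
s=robot.observe();p,R=s["ee_pos"],s["eef_rot"]
Rb=Rt(.948,-.317)
im=robot.camera("wrist");cv2.imwrite("pics/w1.png",im)
print(p,s["opening"],delta(p,R,[.4774,.2717,.052],Rb)); cw=robot.calibration("wrist")
print(proj(cw,[.4774,.2717,.083],(p,R)),proj(cw,[.5028,.348,.068],(p,R)))
E
```

```text
time_s: 2.15
ee_pos: [0.469, 0.2463, 0.1522]
eef_rot: [[-0.0, 0.948, -0.317], [-0.0, -0.317, -0.948], [-1.0, -0.0, 0.0]]
wrist_force: [0.3, 0.9, 0.4]
opening: 0.0423
[0.46898588 0.24628707 0.15219147] 0.04234510928092055 (array([ 2.004e-01, -1.000e-04, -5.360e-02]), array([-0.    ,  0.0003,  0.0002]))
[255.91119589 169.34356589] [255.78836007  62.77037296]
```

View pics/w1.png

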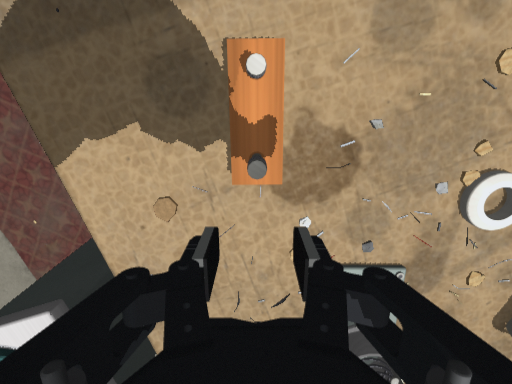

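```bash
python3 -m creep '[[[0,0,0,0,0,0],[0,0,0,0,0,0],[0,0,0,0,0,0]]]'
python3 - <<'E'
from h import *
s=robot.observe();p,R=s["ee_pos"],s["eef_rot"]
im=robot.camera("wrist");cv2.imwrite("pics/w2.png",im)
cw=robot.calibration("wrist")
print(p,R.round(4),proj(cw,[.4774,.2717,.083],(p,R)))
g=cv2.resize(im[100:300,170:340],None,fx=3,fy=3);cv2.imwrite("pics/w2c.png",g)
E
```

```text
time_s: 2.58
ee_pos: [0.4693, 0.2463, 0.1523]
eef_rot: [[0.001, 0.948, -0.318], [0.0, -0.318, -0.948], [-1.0, 0.001, -0.0]]
wrist_force: [0.5, -0.9, -0.8]
opening: 0.0428
[0.46933275 0.24627482 0.15233312] [[ 6.000e-04  9.481e-01 -3.180e-01]
 [ 2.000e-04 -3.180e-01 -9.481e-01]
 [-1.000e+00  5.000e-04 -4.000e-04]] [255.40054639 169.48969486]
```

View pics/w2c.png

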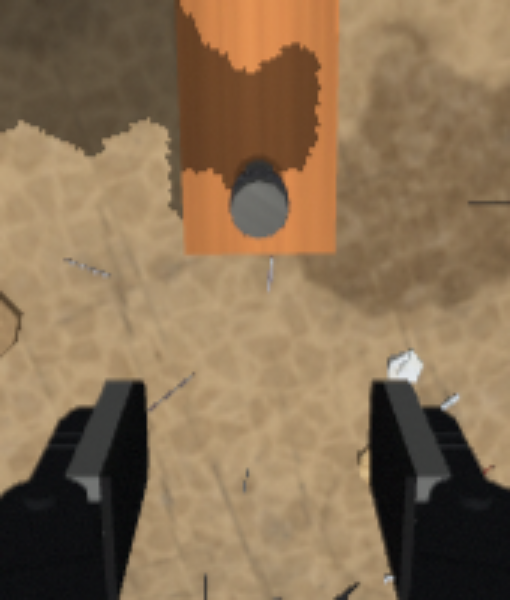

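```bash
python3 -m creep '[[[0,0,-0.0533,0,0,0],[0.05,0,-0.0533,0,0,0],[0.12,0,-0.0533,0,0,0],[0.17,0,-0.0533,0,0,0],[0.2,0,-0.0533,0,0,0],[0.2,0,-0.0533,0,0,0],[0.2,0,-0.0533,0,0,0]]]'; python3 -m creep '[[[0,0,0,0,0,0],[0,0,0,0,0,0],[0,0,0,0,0,0],[0,0,0,0,0,0],[0,0,0,0,0,0]]]' 0.1 50
```

```text
time_s: 3.5
ee_pos: [0.4782, 0.272, 0.0528]
eef_rot: [[0.001, 0.948, -0.318], [0.0, -0.318, -0.948], [-1.0, 0.001, -0.001]]
wrist_force: [0.2, 0.1, 0.5]
opening: 0.0427
time_s: 4.12
ee_pos: [0.4781, 0.2721, 0.0526]
eef_rot: [[0.001, 0.948, -0.317], [0.001, -0.317, -0.948], [-1.0, 0.001, -0.001]]
wrist_force: [0.1, -0.3, 6.5]
opening: 0.0145
```

```bash
python3 -m creep '[[[-0.04,0,0,0,0,0],[-0.1,0,0,0,0,0],[-0.15,0,0,0,0,0],[-0.15,0,0,0,0,0],[-0.15,0,0,0,0,0]]]'
python3 - <<'E'
from h import *
s=robot.observe();p,R=s["ee_pos"],s["eef_rot"]
for n in("top","scene"):
    im=robot.camera(n);cv2.imwrite(f"pics/{n}3.png",im)
s=cv2.imread("pics/scene3.png");cv2.imwrite("pics/s3c.png",cv2.resize(s[150:270,170:320],None,fx=4.5,fy=4.5,interpolation=cv2.INTER_CUBIC))
print(p,R.round(4),delta(p,R,[.5495,.0557,p[2]],Rt(.944,-.331)))
E
```

```text
time_s: 4.75
ee_pos: [0.4774, 0.2717, 0.1263]
eef_rot: [[-0.001, 0.948, -0.317], [-0.0, -0.317, -0.948], [-1.0, -0.001, 0.0]]
wrist_force: [0.2, 0.1, -0.5]
opening: 0.0143
[0.47735691 0.27174764 0.12626572] [[-7.000e-04  9.483e-01 -3.175e-01]
 [-3.000e-04 -3.175e-01 -9.483e-01]
 [-1.000e+00 -6.000e-04  5.000e-04]] (array([0.    , 0.274 , 0.3639]), array([0.009 , 0.0003, 0.0004]))
```

View pics/s3c.png

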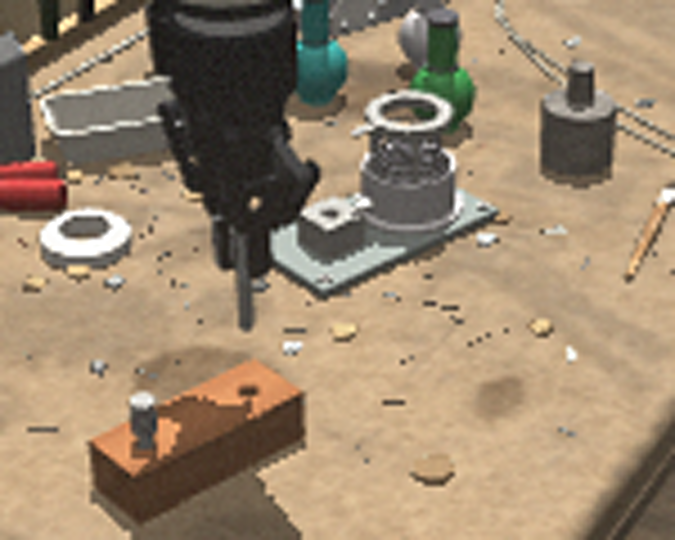

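```bash
python3 -m creep '[[[0,0.12,0.17,0,0,0],[0,0.24,0.32,0.009,0,0],[0,0.274,0.364,0.009,0,0],[0,0.274,0.364,0.009,0,0],[0,0.274,0.364,0.009,0,0],[0,0.274,0.364,0.009,0,0],[0,0.274,0.364,0.009,0,0]]]'
python3 - <<'E'
from h import *
s=robot.observe();p,R=s["ee_pos"],s["eef_rot"]
for n in("top","scene","wrist"):
    im=robot.camera(n);cv2.imwrite(f"pics/{n}4.png",im)
s=cv2.imread("pics/scene4.png");cv2.imwrite("pics/s4c.png",cv2.resize(s[130:250,200:330],None,fx=5,fy=5,interpolation=cv2.INTER_CUBIC))
cs=robot.calibration("scene");cw=robot.calibration("wrist")
print(p,"foot pred",proj(cs,p-[0,0,.0426]),proj(cs,np.array([.5495,.0557,.036])),"wrist sock",proj(cw,[.5495,.0557,.036],(p,R)))
E
```

```text
time_s: 5.72
ee_pos: [0.5493, 0.0568, 0.1267]
eef_rot: [[-0.001, 0.944, -0.33], [0.0, -0.33, -0.944], [-1.0, -0.001, 0.0]]
wrist_force: [0.1, 0.2, -0.5]
opening: 0.0145
[0.54933922 0.05677789 0.12672134] foot pred [242.44148601 184.45278351] [242.81670919 196.98711337] wrist sock [256.59330241 194.24989684]
```

View pics/s4c.png

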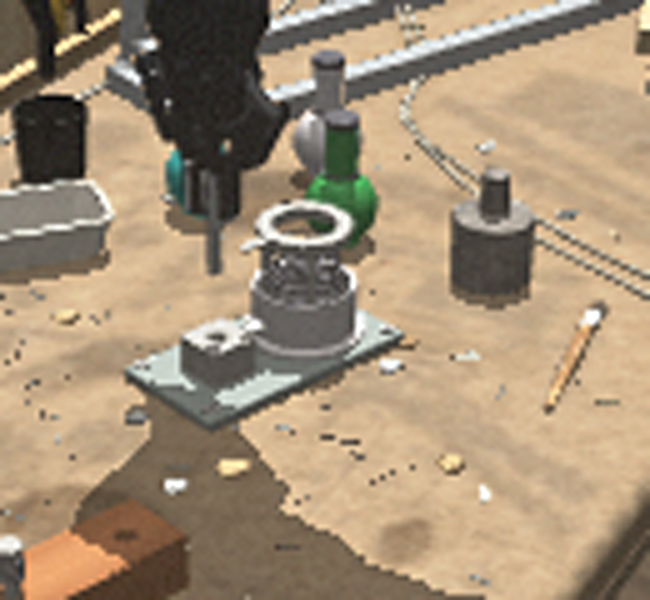

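View pics/wrist4.png

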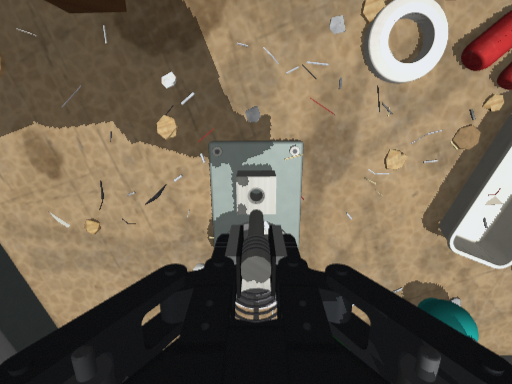

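Run:
```python
from h import *
s=robot.observe();p,R=s["ee_pos"],s["eef_rot"]
w=cv2.imread("pics/wrist4.png");cv2.imwrite("pics/w4c.png",cv2.resize(w[165:265,216:296],None,fx=6,fy=6,interpolation=cv2.INTER_CUBIC))
s=cv2.imread("pics/scene4.png");cv2.imwrite("pics/s4d.png",cv2.resize(s[160:220,220:280],None,fx=10,fy=10,interpolation=cv2.INTER_CUBIC))
```

```text
(no output)
```

View pics/w4c.png

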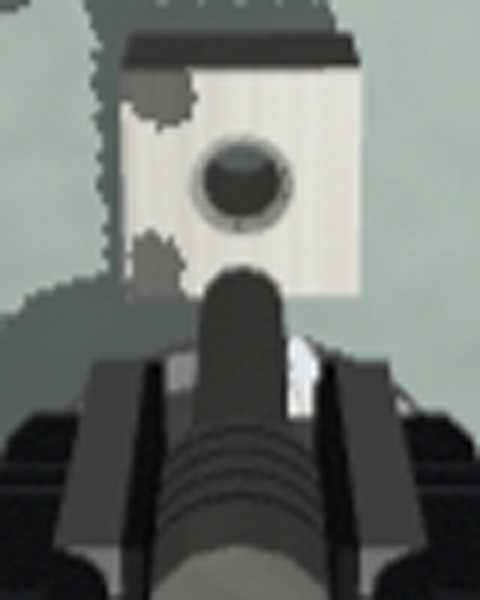

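View pics/s4d.png

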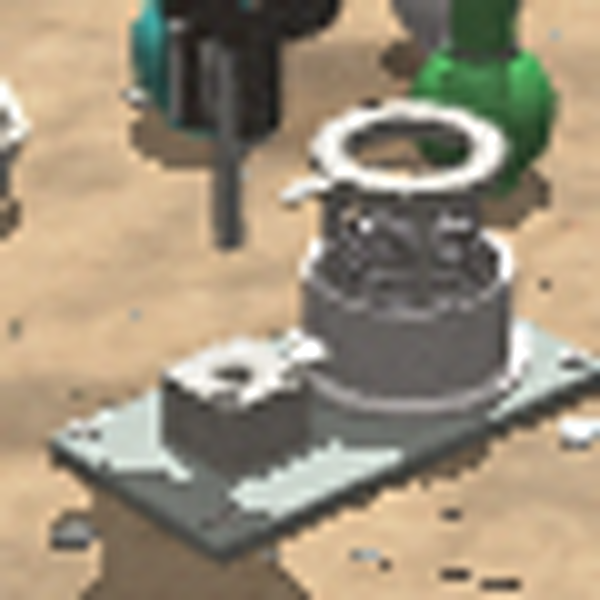

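Run:
```python
from h import *
s=robot.observe();p,R=s["ee_pos"],s["eef_rot"];cw=robot.calibration("wrist");cs=robot.calibration("scene");ct=robot.calibration("top")
print(p)
for px in[(255.9,195.4),(255.7,194.9)]:print(cast(cw,px,.036,(p,R)))
f=proj(cw,p-[0,0,.0426],(p,R));print("foot",f,(f-[216,165]+.5)*6-.5, [(proj(cw,p-[0,0,.0426]-R[:,2]*k,(p,R))-[216,165]+.5)*6-.5 for k in(.004,.005,-.005)])
t=cv2.imread("pics/top0.png");s=cv2.imread("pics/scene0.png")
g=cv2.cvtColor(s,cv2.COLOR_BGR2GRAY);print(g[192:203,236:250])
g=cv2.cvtColor(t,cv2.COLOR_BGR2GRAY);print(g[181:192,247:261])
```

```text
[0.54955717 0.05658297 0.12692796]
[0.54878059 0.05460346 0.036     ]
[0.54876624 0.055114   0.036     ]
foot [255.99644029 212.75473099] [242.47864173 289.02838592] [array([242.48619632, 258.38037715]), array([242.48809868, 250.66272146]), array([242.4693202 , 326.84468754])]
[[179 179 180 177 178 173 167 167 160 162 158 151 154 158]
 [176 175 175 178 174 169 159 172 177 155 151 121 166 241]
 [173 164 172 169 162 188 187 224 225 208 201 191 199 182]
 [166 162 160 190 219 221 222 226 226 226 224 208 163 255]
 [173 190 216 220 222 193 173 150 168 205 219 224 223 132]
 [139 216 226 224 224 136  76  65  63 167 216 225 126 116]
 [ 79  60 177 224 226 227 189 152 146 218 225 229 153 147]
 [ 91  72  68 100 174 219 225 225 227 226 152  74  63  72]
 [ 89  69  72  67  65 132 220 229 151  74  67  72  76  69]
 [ 93  75  74  75  75  69 102  68  65  70  75  73  76  76]
 [ 90  68  79  73  77  76  73  74  70  74  73  75  76  74]]
[[163 161 185 202 205 204 201 201 196 192 189 184 180 178]
 [154 138 190 205 206 207 205 205 205 202 201 196 191 187]
 [156 145 197 207 206 205 198 200 205 206 207 206 202 197]
 [137 165 201 207 202 186 166 170 192 205 209 208 206 195]
 [132 179 202 205 189 143 115 114 157 197 207 209 201 188]
 [136 187 203 204 183 127 104 100 126 189 206 208 195 182]
 [161 198 204 203 187 154 121 116 144 194 207 207 194 182]
 [179 202 206 205 196 181 160 158 182 203 208 200 186 179]
 [176 201 206 205 205 200 195 194 201 205 204 194 182 179]
 [149 175 190 195 203 206 205 203 187 183 183 187 180 176]
 [106 117 149 155 176 191 195 199 157 142 143 171 177 171]]
```

```bash
python3 -m creep '[[[0,0,0.0027,0,0,0],[0.05,0,0.0027,0,0,0],[0.09,0,0.0027,0,0,0],[0.094,0,0.0027,0,0,0],[0.1,0,0.0027,0,0,0],[0.105,0,0.0027,0,0,0],[0.105,0,0.0027,0,0,0]]]'
```

```text
time_s: 6.75
ee_pos: [0.5495, 0.0545, 0.0747]
eef_rot: [[0.0, 0.944, -0.331], [-0.0, -0.331, -0.944], [-1.0, 0.0, -0.0]]
wrist_force: [0.4, 0.6, -0.9]
opening: 0.0142
```

```bash
python3 -m creep '[[[0.01,0,0,0,0,0],[0.018,0,0,0,0,0],[0.026,0,0,0,0,0],[0.032,0,0,0,0,0],[0.037,0,0,0,0,0],[0.037,0,0,0,0,0]]]'
```

```text
time_s: 7.5
ee_pos: [0.5493, 0.0545, 0.0558]
eef_rot: [[-0.0, 0.944, -0.331], [0.0, -0.331, -0.944], [-1.0, -0.0, 0.0]]
wrist_force: [0.2, -0.1, -0.4]
opening: 0.0143
```

Smoothly in, foot about 3 mm above the floor. Seat it gently.

```bash
python3 -m creep '[[[0.003,0,0,0,0,0],[0.005,0,0,0,0,0],[0.007,0,0,0,0,0],[0.007,0,0,0,0,0]]]'; python3 -m creep '[[[0.001,0,0,0,0,0],[0.001,0,0,0,0,0]]]'
```

```text
time_s: 8.0
ee_pos: [0.5495, 0.0545, 0.0527]
eef_rot: [[0.0, 0.944, -0.331], [0.0, -0.331, -0.944], [-1.0, 0.0, -0.0]]
wrist_force: [-0.0, 0.1, 2.9]
opening: 0.0145
time_s: 8.25
ee_pos: [0.5497, 0.0545, 0.0525]
eef_rot: [[0.001, 0.944, -0.331], [0.0, -0.331, -0.944], [-1.0, 0.001, -0.0]]
wrist_force: [-2.5, -0.0, 9.5]
opening: 0.0141
```

```bash
python3 -m creep '[[[0,0,0,0,0,0],[0,0,0,0,0,0],[0,0,0,0,0,0]]]' 0.5; python3 -m creep '[[[-0.03,0,0,0,0,0],[-0.12,0,0,0,0,0],[-0.24,0,0,0,0,0],[-0.3,0,0,0,0,0],[-0.3,0,0,0,0,0],[-0.3,0,0,0,0,0]]]'
python3 - <<'E'
from h import *
s=robot.observe();p,R=s["ee_pos"],s["eef_rot"];cs=robot.calibration("scene")
im=robot.camera("scene");cv2.imwrite("pics/s5.png",im);cv2.imwrite("pics/s5c.png",cv2.resize(im[130:220,200:300],None,fx=6,fy=6,interpolation=cv2.INTER_CUBIC))
im=robot.camera("wrist");cv2.imwrite("pics/w5.png",im)
print(p,(proj(cs,np.array([.5495,.055,.083]))-[200,130]+.5)*6)
print(delta(p,R,[.6388,-.2595,p[2]],R))
E
```

```text
time_s: 8.62
ee_pos: [0.5493, 0.0546, 0.0518]
eef_rot: [[-0.0, 0.944, -0.331], [0.0, -0.331, -0.944], [-1.0, -0.0, 0.0]]
wrist_force: [0.3, -0.3, -0.2]
opening: 0.0428
time_s: 9.38
ee_pos: [0.549, 0.0545, 0.2017]
eef_rot: [[-0.0, 0.944, -0.331], [0.0, -0.331, -0.944], [-1.0, -0.0, 0.0]]
wrist_force: [-0.2, 0.5, -0.6]
opening: 0.0426
[0.54901288 0.05451859 0.20170193] [259.14257306 330.08827455]
(array([-1.000e-04,  3.773e-01,  5.333e-01]), array([0., 0., 0.]))
```

View pics/s5c.png

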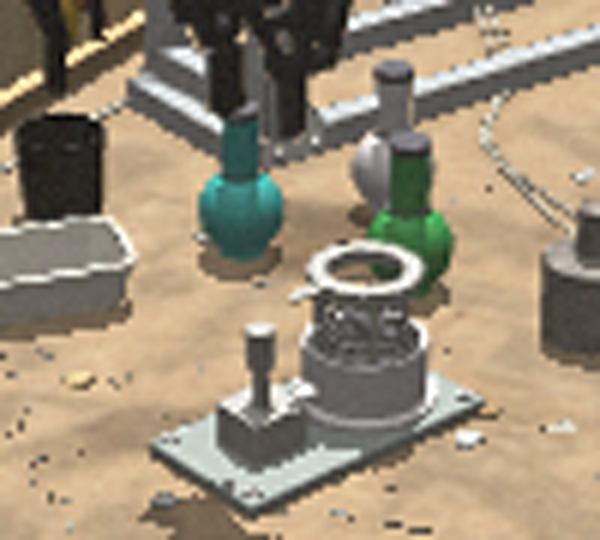

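View pics/w5.png

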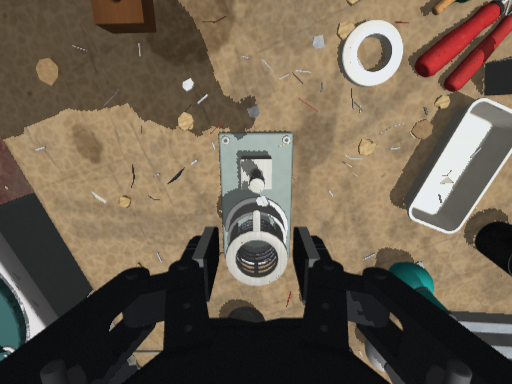

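Run:
```python
from h import *
ct=robot.calibration("top");cs=robot.calibration("scene")
for a in[(352,122),(360,90),(390,103),(410,140)]:print(a,cast(ct,a,0).round(3),cast(ct,a,.03).round(3))
for X in [(.639,-.259,.09)]:print(proj(cs,np.array(X)),proj(ct,np.array(X)))
t=cv2.imread("pics/top0.png");s=cv2.imread("pics/scene0.png")
a=cv2.resize(t[40:200,300:420],None,fx=3.5,fy=3.5);b=cv2.resize(s[50:200,200:320],None,fx=3.7,fy=3.7);b=b[:a.shape[0]];a=a[:b.shape[0]]
cv2.imwrite("pics/fr.png",np.hstack([a[:b.shape[0]],b]))
```

```text
(352, 122) [ 0.766 -0.278  0.   ] [ 0.758 -0.271  0.03 ]
(360, 90) [ 0.877 -0.31   0.   ] [ 0.866 -0.302  0.03 ]
(390, 103) [ 0.83 -0.41  0.  ] [ 0.821 -0.399  0.03 ]
(410, 140) [ 0.702 -0.47   0.   ] [ 0.695 -0.459  0.03 ]
[265.20825797 144.02162152] [354.19633502 154.08153424]
```

View pics/fr.png

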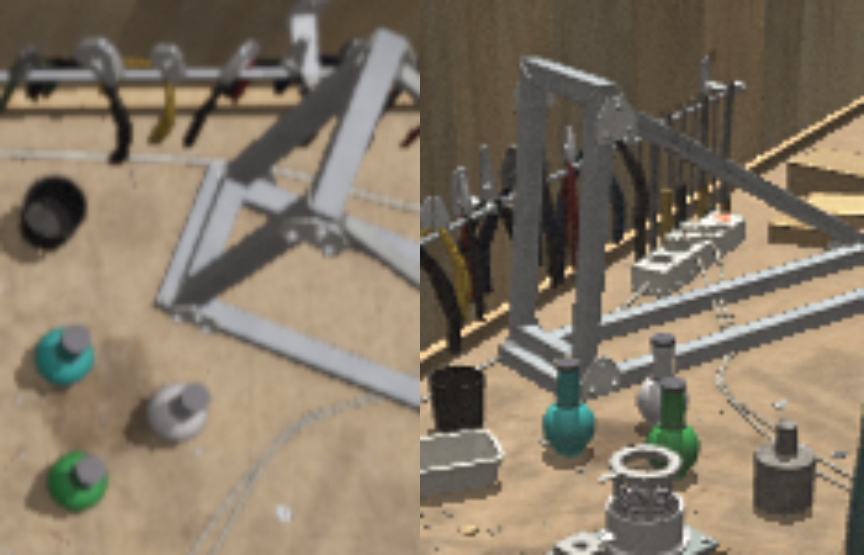

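```bash
python3 -m creep '[[[0,0.15,0.21,0,0,0],[0,0.25,0.35,0,0,0],[0,0.33,0.47,0,0,0],[0,0.365,0.51,0,0,0],[0.04,0.377,0.533,0,0,0],[0.08,0.377,0.533,0,0,0],[0.08,0.377,0.533,0,0,0],[0.08,0.377,0.533,0,0,0]]]'
python3 - <<'E'
from h import *
s=robot.observe();p,R=s["ee_pos"],s["eef_rot"];cw=robot.calibration("wrist")
im=robot.camera("wrist");cv2.imwrite("pics/w6.png",im)
print(p,proj(cw,[.639,-.2593,.102],(p,R)))
print(delta(p,R,[.639,-.2593,.059],R))
E
```

```text
time_s: 10.48
ee_pos: [0.6389, -0.2583, 0.1625]
eef_rot: [[-0.0, 0.944, -0.33], [0.0, -0.33, -0.944], [-1.0, -0.0, -0.0]]
wrist_force: [0.1, -0.2, 0.8]
opening: 0.0425
[ 0.63894397 -0.25832586  0.16248505] [256.47267026 205.60445332]
(array([0.207 , 0.0008, 0.0019]), array([0., 0., 0.]))
```

View pics/w6.png

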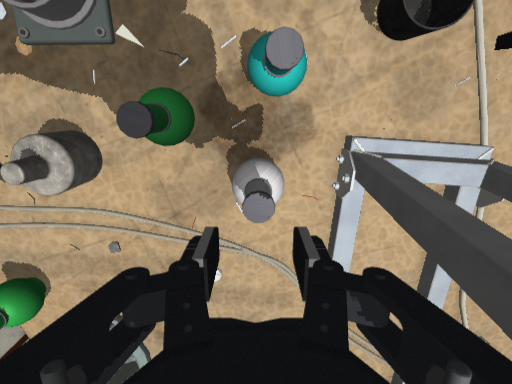

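```bash
python3 -m creep '[[[0.03,0.003,0.002,0,0,0],[0.08,0.003,0.002,0,0,0],[0.14,0.003,0.002,0,0,0],[0.19,0.003,0.002,0,0,0],[0.207,0.003,0.002,0,0,0],[0.207,0.003,0.002,0,0,0],[0.207,0.003,0.002,0,0,0]]]'; python3 -m creep '[[[0,0,0,0,0,0],[0,0,0,0,0,0],[0,0,0,0,0,0],[0,0,0,0,0,0],[0,0,0,0,0,0]]]' 0.15 60
```

```text
time_s: 11.4
ee_pos: [0.6407, -0.2609, 0.0595]
eef_rot: [[0.001, 0.944, -0.331], [-0.001, -0.331, -0.944], [-1.0, 0.002, 0.0]]
wrist_force: [-0.3, -0.5, 0.1]
opening: 0.0428
time_s: 12.02
ee_pos: [0.6405, -0.261, 0.0595]
eef_rot: [[0.001, 0.944, -0.331], [-0.001, -0.331, -0.944], [-1.0, 0.001, 0.0]]
wrist_force: [-1.7, 0.4, 5.1]
opening: 0.0233
```

```bash
python3 -m creep '[[[-0.04,0,0,0,0,0],[-0.14,0,0,0,0,0],[-0.25,0,0,0,0,0],[-0.29,-0.02,-0.02,0,0,0],[-0.29,-0.1,-0.1,0,0,0],[-0.29,-0.17,-0.17,0,0,0],[-0.29,-0.24,-0.24,0,0,0],[-0.29,-0.31,-0.31,0,0,0],[-0.29,-0.36,-0.36,0,0,0],[-0.29,-0.382,-0.383,0,0,0],[-0.29,-0.382,-0.383,0,0,0],[-0.29,-0.382,-0.383,0,0,0],[-0.29,-0.382,-0.383,0,0,0]]]'
python3 - <<'E'
from h import *
s=robot.observe();p,R=s["ee_pos"],s["eef_rot"];cs=robot.calibration("scene")
print(p,s["wrist_force"])
for n in("scene","wrist","top"):cv2.imwrite(f"pics/{n}7.png",robot.camera(n))
im=cv2.imread("pics/scene7.png");cv2.imwrite("pics/s7c.png",cv2.resize(im[90:220,200:320],None,fx=4.6,fy=4.6,interpolation=cv2.INTER_CUBIC))
for q in [p-[0,0,.0595],p-[0,0,.0595-.029]]:print((proj(cs,q)-[200,90]+.5)*4.6)
E
```

```text
time_s: 13.65
ee_pos: [0.5237, -0.0177, 0.2031]
eef_rot: [[-0.0, 0.943, -0.332], [-0.0, -0.332, -0.943], [-1.0, -0.0, 0.0]]
wrist_force: [-0.3, -0.6, -1.8]
opening: 0.0229
[ 0.52365578 -0.01770574  0.20313957] [-0.3141355  -0.55117293 -1.78976243]
[280.91123675 329.5580991 ]
[281.06959433 292.74045737]
```

View pics/s7c.png

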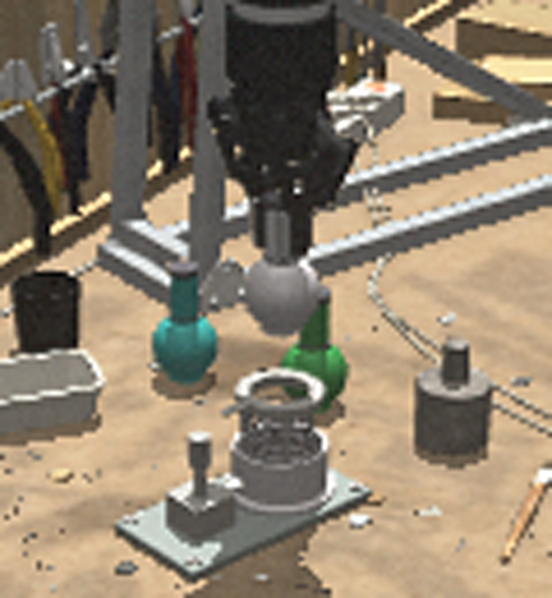

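View pics/wrist7.png

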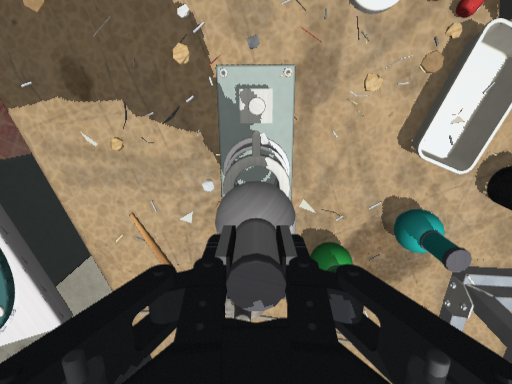

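```bash
python3 -m creep '[[[0.03,0,0,0,0,0],[0.07,0,0,0,0,0],[0.1,0,0,0,0,0],[0.112,0,0,0,0,0],[0.112,0,0,0,0,0]]]'
python3 - <<'E'
from h import *
s=robot.observe();p,R=s["ee_pos"],s["eef_rot"]
print(p,s["wrist_force"])
for n in("scene","top"):cv2.imwrite(f"pics/{n}8.png",robot.camera(n))
im=cv2.imread("pics/scene8.png");cv2.imwrite("pics/s8c.png",cv2.resize(im[130:220,210:310],None,fx=6,fy=6,interpolation=cv2.INTER_CUBIC))
E
```

```text
time_s: 14.42
ee_pos: [0.5233, -0.017, 0.1474]
eef_rot: [[-0.0, 0.944, -0.331], [0.0, -0.331, -0.944], [-1.0, -0.0, 0.0]]
wrist_force: [0.1, 0.2, -2.6]
opening: 0.0231
[ 0.52326939 -0.01699605  0.14741671] [ 0.13578492  0.21286838 -2.56972984]
```

View pics/s8c.png

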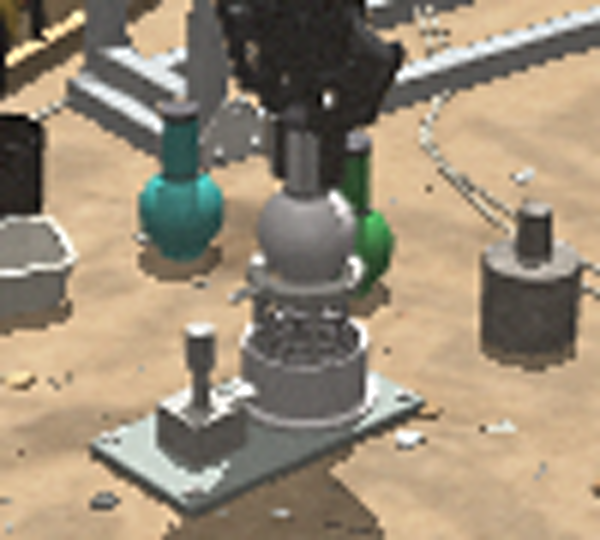

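```bash
for i in 1; do python3 -m creep '[[[0.005,0,0,0,0,0],[0.005,0,0,0,0,0]]]'; python3 -m creep '[[[0.003,0,0,0,0,0],[0.003,0,0,0,0,0]]]';python3 -m creep '[[[0.003,0,0,0,0,0],[0.003,0,0,0,0,0]]]'; done
```

```text
time_s: 14.78
ee_pos: [0.5233, -0.0169, 0.145]
eef_rot: [[0.0, 0.944, -0.331], [-0.0, -0.331, -0.944], [-1.0, 0.0, 0.0]]
wrist_force: [-0.0, 0.2, -1.2]
opening: 0.0232
time_s: 15.02
ee_pos: [0.5234, -0.0169, 0.1435]
eef_rot: [[0.0, 0.944, -0.331], [-0.0, -0.331, -0.944], [-1.0, 0.0, -0.0]]
wrist_force: [0.2, -0.5, -1.1]
opening: 0.0232
time_s: 15.28
ee_pos: [0.5235, -0.0169, 0.1421]
eef_rot: [[0.001, 0.944, -0.331], [-0.0, -0.331, -0.944], [-1.0, 0.001, -0.0]]
wrist_force: [1.2, -1.1, 2.3]
opening: 0.0233
```

```bash
python3 -m creep '[[[0.003,0.001,0.001,0,0,0],[0.006,0.001,0.001,0,0,0],[0.009,0.001,0.001,0,0,0],[0.01,0.001,0.001,0,0,0],[0.01,0.001,0.001,0,0,0]]]';  python3 -m creep '[[[0.003,0,0,0,0,0],[0.006,0,0,0,0,0],[0.009,0,0,0,0,0],[0.011,0,0,0,0,0],[0.011,0,0,0,0,0],[0.011,0,0,0,0,0]]]'
python3 - <<'E'
from h import *
s=robot.observe();p,R=s["ee_pos"],s["eef_rot"];print(p)
im0=cv2.imread("pics/scene8.png")
im=robot.camera("scene");cv2.imwrite("pics/scene9.png",im)
im2=robot.camera("wrist");cv2.imwrite("pics/wrist9.png",im2)
a,b=[cv2.resize(i[145:215,225:285],None,fx=6.5,fy=6.5,interpolation=cv2.INTER_CUBIC) for i in(im0,im)]
cv2.imwrite("pics/s9c.png",np.hstack([a,b]))
cs=robot.calibration("scene")
d=np.array([.331,.944,0]);e=np.array([.944,-.331,0]);rc=np.array([.5238,-.0178,0])
for z in(.095,.083):
  print(z,[np.round((proj(cs,rc+v+[0,0,z])-[225,145]+.5)*6.5,1).tolist() for v in(d*.055,d*.033,-d*.033,e*.033,-e*.033)])
E
```

```text
time_s: 15.9
ee_pos: [0.5237, -0.0175, 0.137]
eef_rot: [[0.0, 0.944, -0.331], [0.0, -0.331, -0.944], [-1.0, 0.0, -0.0]]
wrist_force: [2.8, 1.4, 4.3]
opening: 0.0235
time_s: 16.65
ee_pos: [0.5237, -0.0175, 0.1315]
eef_rot: [[0.0, 0.944, -0.331], [-0.0, -0.331, -0.944], [-1.0, 0.0, -0.0]]
wrist_force: [2.2, 1.1, 5.8]
opening: 0.0233
[ 0.52371484 -0.0175255   0.13149731]
0.095 [[152.1, 225.6], [185.3, 212.4], [281.3, 174.1], [192.6, 171.1], [276.6, 215.5]]
0.083 [[152.3, 246.5], [185.4, 233.1], [281.0, 194.4], [192.6, 191.4], [276.3, 236.3]]
```

View pics/s9c.png

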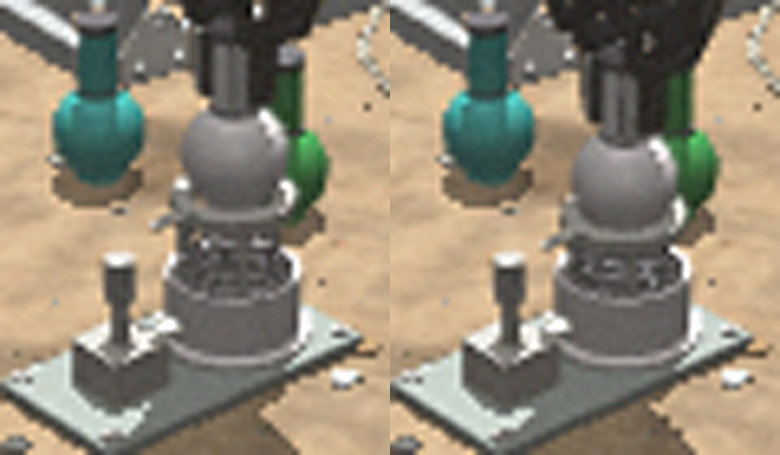

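View pics/wrist9.png

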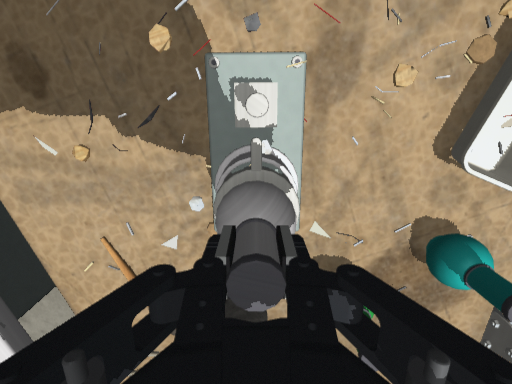

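```bash
python3 -m creep '[[[0.0016,0,0,0,0,0],[0.0016,0,0,0,0,0],[0.0016,0,0,0,0,0],[0.0016,0,0,0,0,0]]]'
python3 - <<'E'
from h import *
F=[];P=[]
for i in range(8):
    im=robot.camera("scene");s=robot.observe();F.append(s["wrist_force"]);P.append(s["ee_pos"])
cv2.imwrite("pics/scene10.png",im)
print(np.mean(F,0),np.std(F,0),np.mean(P,0),np.std(P,0),s["opening"],s["time_s"])
im8=cv2.imread("pics/scene8.png")
def shift(b,lo=-8,hi=8):
    x0,y0,x1,y1=b;k=8
    T=cv2.resize(im8[y0:y1,x0:x1],None,fx=k,fy=k,interpolation=cv2.INTER_CUBIC)
    S=cv2.resize(im[y0-4:y1+12,x0-3:x1+3],None,fx=k,fy=k,interpolation=cv2.INTER_CUBIC)
    r=cv2.matchTemplate(S,T,cv2.TM_CCOEFF_NORMED);_,v,_,l=cv2.minMaxLoc(r);return (l[0]/k-3,l[1]/k-4,round(v,3))
for n,b in dict(rimfront=(253,175,268,183),pointer=(247,175,256,182),rimfront2=(252,172,270,184),bulb=(253,163,269,174),pin=(239,183,247,195),sleeve=(252,187,270,200)).items():print(n,shift(b))
cs=robot.calibration("scene");rc=np.array([.5238,-.0178,0])
print("px per 12mm at ring:",proj(cs,rc+[-.015,.03,.083])-proj(cs,rc+[-.015,.03,.095]))
cv2.imwrite("pics/s10c.png",cv2.resize(im[150:215,225:285],None,fx=9,fy=9,interpolation=cv2.INTER_NEAREST))
E
```

```text
time_s: 17.25
ee_pos: [0.5237, -0.0175, 0.1307]
eef_rot: [[0.0, 0.944, -0.331], [-0.0, -0.331, -0.944], [-1.0, 0.0, -0.0]]
wrist_force: [2.1, 1.7, 6.3]
opening: 0.0233
[2.20907861 1.10573982 6.04351685] [0.46888219 0.53469203 0.8684181 ] [ 0.52371263 -0.01750834  0.1307317 ] [1.66396790e-05 1.36879731e-05 1.81183592e-05] 0.023497522416357497 17.65
rimfront (-0.125, 3.125, 0.72)
pointer (0.25, 3.25, 0.906)
rimfront2 (0.0, 3.125, 0.643)
bulb (0.0, 4.375, 0.898)
pin (0.0, 0.0, 0.997)
sleeve (0.0, 0.0, 0.881)
px per 12mm at ring: [-0.01157874  3.20282375]
```

View pics/s10c.png

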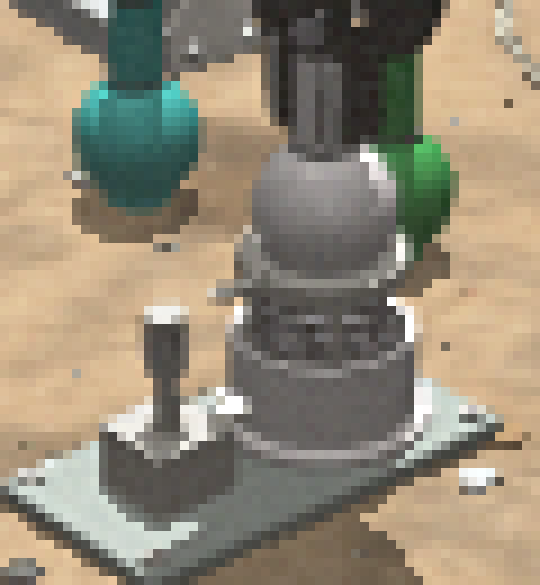

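Run:
```python
from plant import robot
s=robot.observe();print(s["ee_pos"],s["wrist_force"],s["time_s"])
print(robot.hand_in())
```

```text
[ 0.52368503 -0.01752629  0.13070678] [1.71433311 1.68296615 6.95250078] 17.65
the job is handed in; nothing more can be done
None
```

I handed the job in at 17.65 s with the arm still holding the flask pressed in the ring. The long pin stands home in the cradle socket and has been let go.

**Long pin:** I took it from the block's hole nearer the robot and lowered it until it met the socket floor at the expected height, with about 9.5 N of push. After release, its top appeared in the scene picture within a pixel of where a top 83 mm above the bench should be.

**Flask:** I gripped it by the neck, carried it over the green look-alike and set it upright in the ring. Contact came at the expected height, and I then pressed about 12 mm.

**Ring level, final checks:**

| Check | Result | Expected for 12 mm |
|---|---|---|
| Tool travel below estimated contact height | 11.8–12.1 mm, depending on the seating height assumed | 12 mm |
| Ring's shift in the scene picture | 3.1–3.25 pixels | 3.2 pixels |
| Push against the spring | about 7.7 N | 7.8 N |

- **Steadiness:** the tool height held within 0.02 mm over the last 0.4 s.
- **No slip:** the flask moved down in the picture about as far as the tool did (roughly 16.5 against 16.7 mm), so it did not slip noticeably in the grip.
- **Limits of the checks:** no check failed. The force readings scatter by about 0.9 N, and a sideways force of about 2 N stayed on the flask. Matching the ring's front edge between pictures was weaker (score 0.64–0.72) than matching its pointer (0.91).
- **Bystanders:** the short pin, pot and loose ring were never touched; I did not measure their positions again at the end.

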